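Set and lock the carton calliper at the taped length

TASK

Set the carton calliper for the next run of cartons: draw the knob of its transport bolt fully back to its stop, slide the sliding leg out until its measuring face is on the line on the masking tape, and, holding the leg there between the fingers, squeeze its cam lever fully closed against the grip post. Do not close the lever anywhere else, and leave the things lying around the calliper where they are. Finish while still holding: keep leg and lever squeezed together in the gripper, do not let go.

Things in the scene. Friction and masses are not known exactly. Their poses are not given: they have to be found in the camera images.
- gauge: carton calliper screwed to the table: aluminium beam 40 mm wide, 460 mm long, top at 36 mm, with a steel rule, a fixed leg at one end and a sliding leg. Origin on the table under the beam's middle; y axis along the beam from the fixed leg (inner face at y = -190 mm) to the open end; x axis across, away from the robot. The legs' thin jaws point to +x, 118 mm long, top at 56 mm
- bolt (a joint): transport bolt, a barrel bolt on the robot's side of the beam: 0 = in (its tongue stands between two lugs of the sliding leg and keeps it parked near the fixed leg), 0.030 m = drawn fully back to its stop; slides along the calliper's -x axis, takes about 2 N and stays where it is left. The tongue clears the leg after 16 mm
- bolt_knob (a point): middle of the black upright bolt knob (moves with the bolt): a cylinder 18 mm across and 34 mm high, from 41 to 75 mm above the table, 88 mm from the beam's middle line while the bolt is in. The two bolt straps beside it (in x, 28 mm wide in y) reach up to 38 mm
- leg (a joint): sliding leg along the beam, metres: 0 = parked, grows as it slides along the calliper's +y axis away from the fixed leg (measuring face at y = -120 mm + this value), up to 0.235; about 2.5 N of friction with the lever open, no spring. The lever closed clamps it to the beam
- leg_face (a point): a point on the sliding leg's measuring face (its face towards the fixed leg, flush with the inner face of the grip post), over the beam's middle line, 37 mm above the table: this face is set to the line
- mark (a point): the black line (3 mm) across the beam on a strip of masking tape (24 mm wide, stuck round the beam), on the beam's middle line, 37 mm above the table. Same axes as the calliper. The leg's carriage (75 mm long, 64 mm wide, top at 50 mm) comes to cover the tape's far half
- grip_post: the upright aluminium grip post on the sliding leg, 28 mm (x) by 12 mm (y, along the beam) and 75 mm high, from 50 to 125 mm above the table. Origin in the middle of its foot, 6 mm in +y from the measuring face
- lever (a joint): cam lever, rad: 0 = closed (upright, parallel to the grip post), larger = open, its tip swung away from the post along +y; starts about half open (0.40 to 0.52), goes to 1.3. It stays where it is left; at its tip it takes 5 to 6 N to swing, and up to 15 N as the cam bites (below about 0.3). Pushing the open lever with less slides the leg along with it
- lever_blade: the black lever, 22 mm wide (x), 8 mm thick, reaching 62 mm from its pivot. Origin on the pivot, 30 mm in +y from the measuring face and 56 mm above the table; its z axis points along the lever to its tip. Closed, post and lever together measure 34 mm along the beam; half open, about 62 to 65 mm at the tip
- lever_tip (a point): tip of the lever, at the middle of its outer edge (the side away from the post), 62 mm from the pivot; 118 mm above the table when closed, about 110 mm when half open
- small_parcel: small brown carton, 90 x 48 x 40 mm, lying between the two legs of the calliper, leave alone. Origin at the middle of its underside
- tape_roll: roll of packing tape lying flat, 90 mm across, 48 mm high, on the table on the robot's side of the calliper, leave alone. Origin at the middle of its underside
- safety_knife: grey safety knife lying flat, about 160 mm long, 21 mm high, on the table on the robot's side of the calliper, leave alone. Origin at the middle of its underside
- scanner: hand scanner in its stand, 85 x 75 mm foot, about 130 mm high, at the robot's left, leave alone. Origin at the middle of its underside

How it is judged:
By the outcome, as a careful person would: the job done as asked, in the order asked, and still so for the second after the job is handed in, while the arm keeps its last pose, push and grip.
It also fails if it takes over 56 s, if anything falls off the work surface, if the arm or the gripper's body presses on something with over 40 N, if the wrist force passes 120 N, or if a joint passes its speed limit or range.

ROBOT

A 6-joint arm with a two-finger parallel gripper is mounted at the origin on the work surface. World frame = base frame: x ahead of the robot, y to its left, z up, the work surface at z = 0. Lengths are in mm, angles in rad, forces in N, time in s.
With the tool pointing down it reaches from about 350 to 775 mm from the base axis. Payload 7.3 kg.
Tool frame: the origin (TCP) lies between the finger pads; the fingertips stand 22 mm ahead of it and the grasp point (between the pads) lies 3 mm ahead of it; z points along the fingers, x is the direction in which the jaws open and shut, and the axes are right-handed (so a half turn about z gives the same grasp; the last joint's range is limited). The gripper opens to 92 mm and grips with 3 to 60 N. Pads are 19 mm wide; open, the fingers measure 130 mm over their backs; the gripper's body (75 mm by 190 mm) begins 47 mm behind the grasp point.
Start: joints at [-1.462, 0.342, 1.524, -0, 1.275, -0.146], TCP at [132.349, -508.062, 248.741] pointing down, gripper open.
Joint ranges: [-2.53, 2.53], [-0.77, 2.02], [0.04, 2.7], [-1, 4.14], [0.28, 2.66], [-3.11, 3.11]. Speed limits (rad/s): [2.57, 2.57, 3.14, 3.14, 3.14, 3.14].

INTERFACE

Orientations are given as [roll, pitch, yaw] about the fixed x, y, z axes, in that order (R = Rz(yaw) Ry(pitch) Rx(roll)).
In Python, from plant import * gives the robot as it stands. The module is installed in compiled form; this text tells all that it offers.
- The arm moves only by the shell command python3 -m handwheel 'ROWS' [OPENING]. ROWS is a JSON object of lists of equal length, an entry for each row: "translation": the shift along the world's x, y, z in units of 15 cm (1.0 is 15 cm), a list of three; "twist": the turn about the world's z in units of 90 degrees (1.0 is 90 degrees). In form: {"translation": [[tx, ty, tz], ...], "twist": [twist, ...]}. A call has exactly 8 rows; each row shifts and turns the pose as measured when the row begins; what a row does not reach is not made up. A row lasts 1/8 s, in which the tool goes at most 62.5 mm and 10.7 degrees, less where a joint would pass 70% of its speed; a pose out of reach is approached as far as the arm can. A call with a number of a shift or a turn outside -1 to 1 is refused whole. A call with a gripper value outside its range is refused whole. OPENING is the closure in counts, from 0 (fully open) to 255 (shut), set as the call begins (- or left out, the last holds). The fingers move at their own pace and stop on an object; the grip force is fixed at half the most. Time passes only in rows, so rows that do not move let the fingers close, or fill a call up. It gives the time, the measured TCP pose, the force and the opening at its end, in the units of the state.
- get_obs(): the state, without advancing time (a new reading comes with each control period).
- capture(name): name is "side" or "top"; returns a dict with "img" (384x512x3 uint8, red, green, blue), "vertical_fov" (degrees; the focal length in pixels is half the picture's height over the tangent of half this angle, whatever the lens; pixels are square), "cx", "cy" (the principal point, pixels), "world_from_camera" (4x4, takes a point from camera to world coordinates). Camera axes: x right, y up, looking along -z (the intrinsics and any distortion apply to the point x, -y, -z); pixel columns grow to the right and rows downward; lengths in mm; the calibration is good to about 2 mm. A picture is of the moment at which its call begins. There is no depth.
- close_job(): hands the job in, once; it reports no verdict.
Trained networks look in the newest picture that a camera, given by its name, has taken for a name from the list of things; names that differ only in an ending like _2 or _b are one class to them, and where a whole thing is asked for, a point or a joint stands for the part that bears it (a point fixed in the world has none). Each returns a list of dicts, best first, with "score" (0 to 1); they miss things now and then, are a little off and sometimes report something else, mostly with a low value. They report only what shows in the picture. A call takes as long as a camera call.
- search_frame(camera, label): "position" ([x, y, z] in mm, in the coordinates of the camera as it stood for that picture, good to about 4 mm: the middle of the surface that is visible of it).
- spot_point(camera, label): "position" ([x, y, z] in mm, in the coordinates of the camera as it stood for that picture, good to about 4 mm: a listed point, or the origin of a listed thing).
The state is a dict: "time": time; "joint_positions": joint angles; "dq": joint speeds; "tau": joint torques, N m; "tool_pos": TCP position; "tcp_rot": TCP orientation; "contact_force": force on the tool from outside, world axes, zero at the start; "moment": the same for the moment, N m; "grip_width": finger opening in mm.
Only numpy, scipy, OpenCV 4.12 (cv2) and the standard library are available. Lean on these libraries where they do the work, as an engineer would, in place of code of your own. Each camera call takes 0.05 s, during which the arm holds its last target.

## Working session

There is one attempt and no reset: what is moved stays moved. The work goes in short steps, Python scripts to look and compute and a shell command to move; the robot and the scene stay as the last step left them, time stands still between calls to the robot, and variables do not carry over. Pictures are saved under pics/ and viewed, and the job is handed in when it is done.

```bash
mkdir -p pics
cat > h.py <<'E'
import numpy as np, cv2
from plant import *
def snap(cam,fn):
    c=capture(cam); cv2.imwrite('pics/'+fn,c['img'][:,:,::-1]); return c
def w(c,p):
    return (np.array(c['world_from_camera'])@np.r_[p,1])[:3]
def proj(c,P):
    q=np.linalg.inv(np.array(c['world_from_camera']))@np.r_[P,1]
    f=c['img'].shape[0]/2/np.tan(np.radians(c['vertical_fov'])/2)
    return c['cx']+f*q[0]/-q[2], c['cy']+f*(-q[1])/-q[2]
E
python3 - <<'E'
from h import *
o=get_obs(); print(o)
for cam in ('side','top'):
    c=snap(cam,cam+'1.png'); print(cam,{k:v for k,v in c.items() if k!='img'})
    for l in ('bolt_knob','leg_face','mark','gauge','grip_post','lever_blade','lever_tip','tape_roll','safety_knife','scanner','small_parcel'):
        for d in spot_point(cam,l)[:2]: print(l,round(d['score'],2),w(c,d['position']).round(1))
E
```

```text
{'time': 0.0, 'joint_positions': array([-1.46202105e+00,  3.42717719e-01,  1.52503946e+00,  2.67864848e-06,
        1.27539241e+00, -1.46042110e-01]), 'dq': array([-0.00078497, -0.00119931, -0.00021667,  0.00012841,  0.00073246,
        0.00023569]), 'tau': array([ 1.71470623e-03, -4.31238556e+01, -2.44221443e+01,  7.20063108e-02,
        5.60368190e-02, -1.16550486e-04]), 'tool_pos': array([ 132.29502146, -507.6632128 ,  248.03970283]), 'tcp_rot': array([-3.14136355e+00,  1.53998532e-03, -1.31597955e+00]), 'contact_force': array([ 1.29440599,  0.21367654, -0.46676755]), 'moment': array([-0.04138094,  0.01087447,  0.03978668]), 'grip_width': 92.00710052531585}
side {'vertical_fov': 53.277728316009764, 'cx': 255.12565781932943, 'cy': 194.2341297609075, 'world_from_camera': array([[ 9.60203614e-01,  2.25212426e-01, -1.65191957e-01,
         4.32918617e+02],
       [-2.79030062e-01,  7.47460216e-01, -6.02864371e-01,
        -4.22716420e+02],
       [-1.22981312e-02,  6.24966070e-01,  7.80555038e-01,
         7.77306200e+02],
       [ 0.00000000e+00,  0.00000000e+00,  0.00000000e+00,
   
[... 652 characters left out ...]
-1.28367853e-01,
         4.74551647e+02],
       [-9.99931550e-01,  8.10835421e-03, -8.43500994e-03,
         1.23054953e+02],
       [-7.32401783e-03,  1.28436030e-01,  9.91690751e-01,
         1.08929073e+03],
       [ 0.00000000e+00,  0.00000000e+00,  0.00000000e+00,
         1.00000000e+00]])}
leg_face 0.69 [ 615.3 -110.8   38.2]
gauge 0.96 [620.9  11.2   1.7]
grip_post 0.47 [ 612.4 -101.4   49.4]
lever_blade 0.44 [612.3 -78.7  54.3]
lever_tip 0.44 [615.5 -51.7 112.1]
tape_roll 0.93 [ 480.9 -224.8    0.6]
safety_knife 0.59 [514.8 147.4  -2.3]
scanner 0.75 [436.8 482.8  -2.2]
scanner 0.59 [ 609.7 -103.1   50.3]
small_parcel 0.84 [ 697.4 -147.6    1. ]
small_parcel 0.3 [439.5 479.9  -1.6]
```

View pics/side1.png

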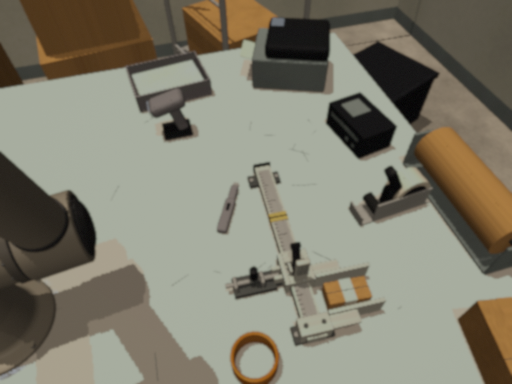

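View pics/top1.png

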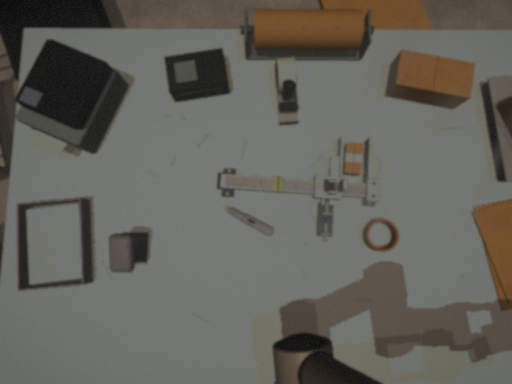

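Run:
```python
from h import *
a=cv2.imread('pics/top1.png')[125:260,200:400]; cv2.imwrite('pics/t1c.png',cv2.resize(a,None,fx=4,fy=4,interpolation=cv2.INTER_CUBIC))
a=cv2.imread('pics/side1.png')[150:350,210:400]; cv2.imwrite('pics/s1c.png',cv2.resize(a,None,fx=3,fy=3,interpolation=cv2.INTER_CUBIC))
for i in range(3):
  for cam in ('side','top'):
    c=snap(cam,'x.png')
    for l in ('bolt_knob','leg_face','mark','gauge','lever_tip','safety_knife'):
        for d in spot_point(cam,l)[:1]: print(cam,l,round(d['score'],2),w(c,d['position']).round(1))
```

```text
side bolt_knob 0.69 [522.4 -69.6  58.2]
side leg_face 0.81 [ 611.  -109.1   41.9]
side mark 0.44 [622.7  64.9  41.4]
side gauge 0.76 [621.3  11.8   1.2]
side lever_tip 0.72 [613.4 -53.7 112.2]
side safety_knife 0.79 [517.5 146.8  -1.9]
top bolt_knob 0.52 [525.7 -69.1  58.1]
top leg_face 0.59 [ 614.5 -110.3   35.5]
top mark 0.55 [622.1  70.7  34.4]
top gauge 0.97 [619.4  10.5   2.5]
top lever_tip 0.45 [616.8 -50.  106.2]
top safety_knife 0.7 [513.6 148.4  -1.7]
side bolt_knob 0.6 [525.6 -72.8  58.9]
side leg_face 0.96 [ 612.4 -107.7   39.8]
side mark 0.66 [619.6  65.1  40.5]
side gauge 0.57 [619.5  12.2   2. ]
side lever_tip 0.51 [614.2 -53.1 110.1]
side safety_knife 0.96 [517.6 145.2   0.7]
top bolt_knob 0.53 [524.2 -70.8  59.1]
top leg_face 0.91 [ 614.8 -112.1   37.1]
top gauge 0.9 [624.2  10.3   6.1]
top lever_tip 0.51 [618.2 -47.7 110.1]
top safety_knife 0.57 [5.175e+02 1.480e+02 1.000e-01]
side bolt_knob 0.67 [523.  -71.8  59.9]
side leg_face 0.88 [ 612.2 -110.1   36.6]
side mark 0.72 [624.3  67.1  38.4]
side gauge 0.76 [ 6.182e+02  1.220e+01 -6.000e-01]
side lever_tip 0.66 [613.3 -50.9 109.9]
side safety_knife 0.75 [517.3 146.3  -3.1]
top bolt_knob 0.7 [525.9 -69.6  61.7]
top leg_face 0.81 [ 615.9 -114.4   37.3]
top mark 0.46 [621.   69.8  35.3]
top gauge 0.9 [621.1   9.8   3.9]
top lever_tip 0.62 [614.9 -49.1 108.4]
top safety_knife 0.64 [514.2 144.5  -2.1]
```

View pics/t1c.png

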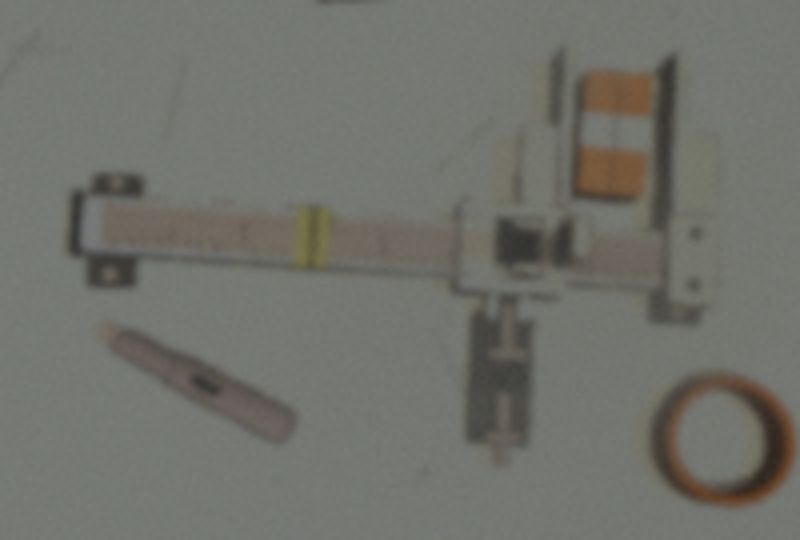

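View pics/s1c.png

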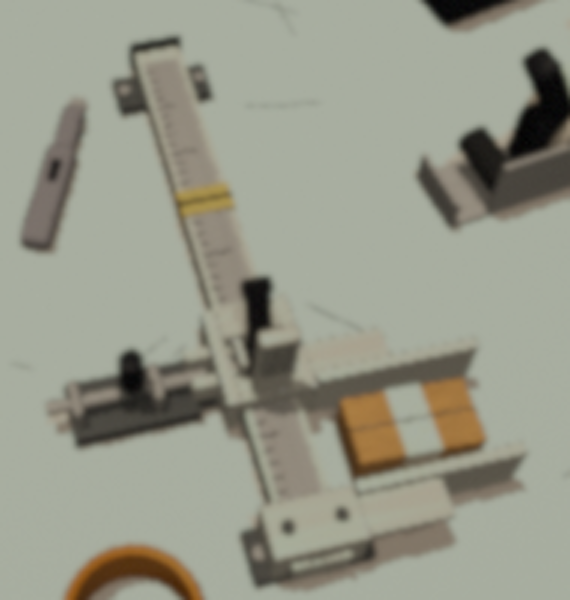

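```bash
cat >> h.py <<'E'
def ray(c,u,v,z):
    f=c['img'].shape[0]/2/np.tan(np.radians(c['vertical_fov'])/2)
    T=np.array(c['world_from_camera']); d=T[:3,:3]@np.array([(u-c['cx'])/f,-(v-c['cy'])/f,-1]); o=T[:3,3]
    return o+d*(z-o[2])/d[2]
E
python3 - <<'E'
from h import *
for cam,(r0,r1,c0,c1) in (('top',(165,205,260,300)),('side',(200,235,255,300))):
    c=snap(cam,'y.png'); im=c['img'].astype(float)
    yl=np.clip((im[:,:,0]+im[:,:,1])/2-im[:,:,2],0,None)[r0:r1,c0:c1]
    print(cam, yl.max()); 
    bg=np.median(yl); wt=np.clip(yl-bg-0.3*(yl.max()-bg),0,None)
    v,u=np.mgrid[r0:r1,c0:c1]
    print((wt*u).sum()/wt.sum(),(wt*v).sum()/wt.sum(), ray(c,(wt*u).sum()/wt.sum(),(wt*v).sum()/wt.sum(),36.5))
    # beam points
    for P in ((613.5,-110,37),(622,67.5,37),(526,-70.5,58),(613.5,-110,125)): print(P,np.round(proj(c,P),1))
print(get_obs()['time'])
E
```

```text
top 44.5
277.5882470119522 183.91374501992033 [622.32577922  70.06364597  36.5       ]
(613.5, -110, 37) [340.8 187.5]
(622, 67.5, 37) [278.5 184. ]
(526, -70.5, 58) [328.8 217.7]
(613.5, -110, 125) [348.1 183.1]
side 78.0
277.533671182146 216.10232920767956 [622.01242703  70.40335834  36.5       ]
(613.5, -110, 37) [300.9 284.7]
(622, 67.5, 37) [277.9 216.9]
(526, -70.5, 58) [255.1 274.4]
(613.5, -110, 125) [304.7 264.3]
3.4
```

Run:
```python
from h import *
c=capture('top'); im=c['img'].astype(float)
# beam center by rule's warm color / brightness: column profiles
g=im.sum(2)
pts=[]
for u0 in (228,238,248,258,268,292,300,306):
    p=im[165:200,u0-3:u0+4].mean(1); wr=(p[:,0]-p[:,2]); 
    b=np.clip(wr-np.median(wr)-3,0,None); v=(np.arange(165,200)*b).sum()/max(b.sum(),1e-6)
    pts.append(ray(c,u0,v,36)[:2]); print(u0,round(v,2),pts[-1].round(1),b.max().round(1))
pts=np.array(pts); k=np.polyfit(pts[:,1],pts[:,0],1); print('yaw',-k[0],'x at y=70,-110',np.polyval(k,[70.2,-110]))
```

```text
228 181.37 [628.6 212.2] 5.3
238 181.15 [629.5 183.5] 12.1
248 181.84 [627.7 154.8] 12.9
258 182.54 [625.9 126.1] 11.6
268 183.1 [624.5  97.5] 12.3
292 184.56 [620.9  28.8] 9.0
300 185.12 [619.4   6. ] 8.9
306 185.41 [618.7 -11.1] 7.3
yaw -0.04978887320924852 x at y=70,-110 [622.93580897 613.96385402]
```

```bash
python3 -m handwheel '{"translation":[[0.2,0.25,0],[0.25,0.3,0],[0.28,0.32,0],[0.28,0.32,0],[0.28,0.32,0],[0.28,0.32,0],[0.28,0.32,0],[0.2,0.2,0]],"twist":[0,0,-0.065,-0.065,-0.065,0,0,0]}' 0
```

```text
time: 4.45
tool_pos: [436.5, -157.2, 249.5]
tcp_rot: [-3.138, -0.004, -1.64]
contact_force: [0.2, -0.4, 1.1]
grip_width: 91.8
```

```bash
python3 -m handwheel '{"translation":[[0.2,0.2,0],[0.2,0.2,0],[0.2,0.178,-0.1],[0,0,-0.25],[0,0,-0.25],[0,0,-0.25],[0,0,-0.2],[0,0,0]],"twist":[0.01,0,0,0,0,0,0,0]}' 0
python3 - <<'E'
from h import *
c=snap('side','s2.png'); a=cv2.imread('pics/s2.png')[180:350,170:400]; cv2.imwrite('pics/s2c.png',cv2.resize(a,None,fx=3,fy=3,interpolation=cv2.INTER_CUBIC))
o=get_obs(); print(o['tool_pos'],o['tcp_rot'])
for d in spot_point('side','bolt_knob')[:1]: print(d['score'],w(c,d['position']).round(1))
E
```

```text
time: 5.45
tool_pos: [531.9, -63.3, 88.5]
tcp_rot: [-3.133, -0.005, -1.617]
contact_force: [-0.1, -0.2, 1.0]
grip_width: 92.0
[532.98138593 -63.59864297  89.95961389] [-3.1302395  -0.00548882 -1.61708893]
0.7 [6.21e+02 1.41e+01 2.00e-01]
```

View pics/s2c.png

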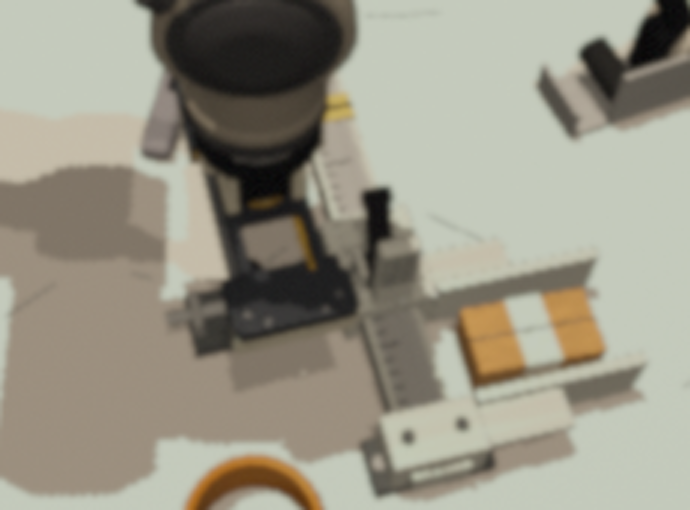

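```bash
python3 -m handwheel '{"translation":[[-0.035,-0.045,0],[0,0,-0.05],[0,0,-0.05],[0,0,-0.045],[0,0,0],[0,0,0],[0,0,0],[0,0,0]],"twist":[0,0,0,0,0,0,0,0]}' 0; python3 -m handwheel '{"translation":[[0,0,0],[0,0,0],[0,0,0],[0,0,0],[0,0,0],[0,0,0],[0,0,0],[0,0,0]],"twist":[0,0,0,0,0,0,0,0]}' 255
```

```text
time: 6.55
tool_pos: [530.2, -71.7, 71.5]
tcp_rot: [-3.121, -0.008, -1.617]
contact_force: [0.3, 0.6, -0.4]
grip_width: 91.8
time: 7.55
tool_pos: [530.2, -68.5, 71.6]
tcp_rot: [-3.121, -0.002, -1.62]
contact_force: [2.6, 18.8, 1.4]
grip_width: 17.0
```

```bash
python3 -m handwheel '{"translation":[[-0.035,0.01,0],[-0.035,0.005,0],[-0.035,0.002,0],[-0.035,0.002,0],[-0.035,0.002,0],[-0.03,0.002,0],[-0.02,0.001,0],[0,0,0]],"twist":[0,0,0,0,0,0,0,0]}'
```

```text
time: 8.55
tool_pos: [503.9, -66.3, 71.8]
tcp_rot: [-3.1, -0.005, -1.621]
contact_force: [-0.9, -1.5, 0.9]
grip_width: 17.2
```

```bash
python3 -m handwheel '{"translation":[[-0.02,0.001,0],[-0.02,0.001,0],[-0.02,0.001,0],[-0.02,0.001,0],[-0.02,0.001,0],[-0.02,0.001,0],[0,0,0],[0,0,0]],"twist":[0,0,0,0,0,0,0,0]}'
```

```text
time: 9.55
tool_pos: [502.4, -66.2, 72.7]
tcp_rot: [-3.059, -0.007, -1.625]
contact_force: [4.1, -1.9, -2.5]
grip_width: 17.3
```

```bash
python3 -m handwheel '{"translation":[[-0.06,0.003,0],[-0.06,0.003,0],[0,0,0],[0,0,0],[0,0,0],[0,0,0],[0,0,0],[0,0,0]],"twist":[0,0,0,0,0,0,0,0]}'; python3 -c "
from h import *
c=snap('side','s3.png')
a=cv2.imread('pics/s3.png')[180:350,170:400]; cv2.imwrite('pics/s3c.png',cv2.resize(a,None,fx=3,fy=3,interpolation=cv2.INTER_CUBIC))
for l in ('bolt_knob','lever_tip','leg_face'):
  for d in spot_point('side',l)[:1]: print(l,d['score'],w(c,d['position']).round(1))
"
```

```text
time: 10.55
tool_pos: [496.5, -66.0, 74.8]
tcp_rot: [-3.029, -0.008, -1.629]
contact_force: [5.3, 0.3, -5.0]
grip_width: 17.3
bolt_knob 0.51 [623.2  68.1  38. ]
lever_tip 0.67 [612.4 -50.3 109.6]
leg_face 0.72 [ 611.7 -110.    37.4]
```

View pics/s3c.png

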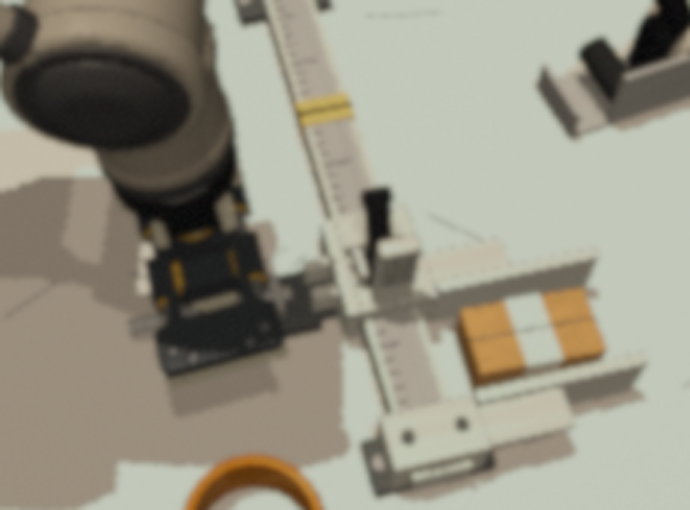

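```bash
python3 -m handwheel '{"translation":[[0,0,0],[0,0,0],[0,0,0],[0,0,0.1],[0,0,0.25],[0,0,0.3],[-0.1,0,0.3],[-0.2,0,0]],"twist":[0,0,0,0,0,0,0,0]}' 0; python3 -c "
from h import *
c=snap('side','s4.png')
a=cv2.imread('pics/s4.png')[180:350,170:400]; cv2.imwrite('pics/s4c.png',cv2.resize(a,None,fx=3,fy=3,interpolation=cv2.INTER_CUBIC))
for P in ((526.5,-68,75),(496.5,-66.5,75)): print(proj(c,P))
for l in ('bolt_knob','lever_tip','leg_face'):
  for d in spot_point('side',l)[:1]: print(l,d['score'],w(c,d['position']).round(1))
c=snap('top','t4.png')
a=cv2.imread('pics/t4.png')[125:260,200:400]; cv2.imwrite('pics/t4c.png',cv2.resize(a,None,fx=4,fy=4,interpolation=cv2.INTER_CUBIC))
for l in ('bolt_knob',):
  for d in spot_point('top',l)[:1]: print(l,d['score'],w(c,d['position']).round(1))
"
```

```text
time: 11.75
tool_pos: [448.0, -65.5, 221.3]
tcp_rot: [-3.036, -0.007, -1.627]
contact_force: [0.2, 0.2, 0.0]
grip_width: 90.3
(np.float64(254.88821342140787), np.float64(269.4122799427121))
(np.float64(240.42406640547648), np.float64(272.59485886872216))
bolt_knob 0.54 [499.1 -66.4  58.9]
lever_tip 0.69 [612.1 -50.5 114.3]
leg_face 0.79 [ 613.4 -110.6   38.8]
bolt_knob 0.52 [498.2 -67.5  58.2]
```

View pics/s4c.png

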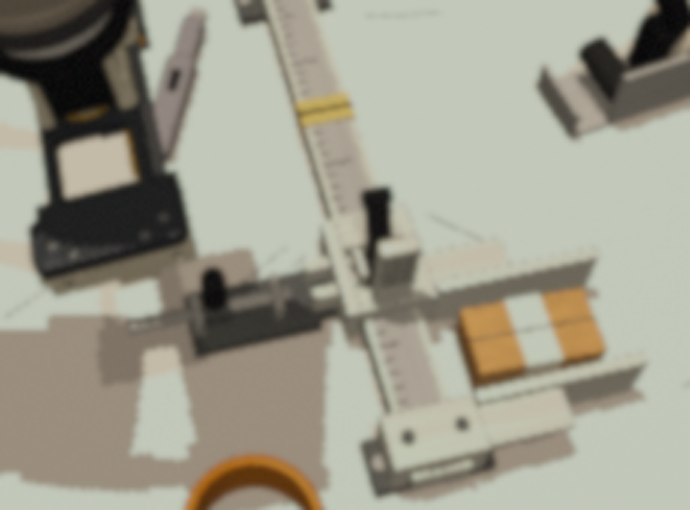

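View pics/t4c.png

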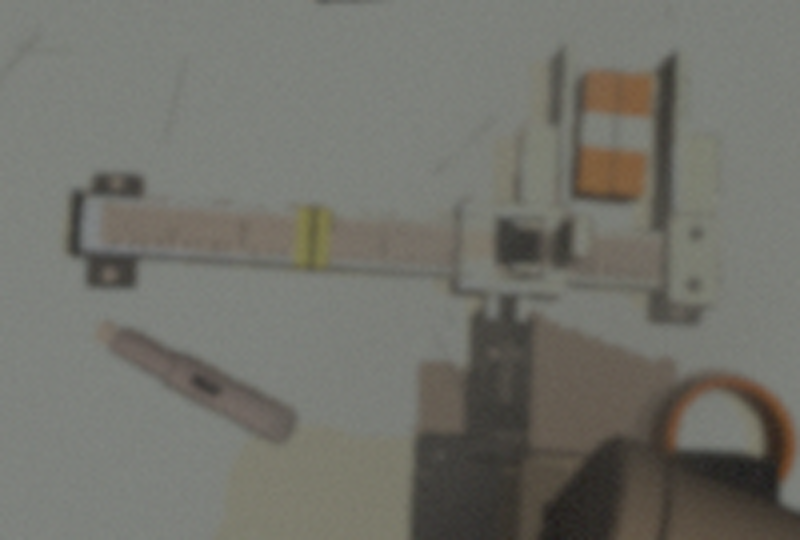

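Run:
```python
from h import *
A=cv2.imread('pics/side1.png',0); B=cv2.imread('pics/s4.png',0)
for f,im,c0,c1 in (('before',A,245,264),('after',B,232,250)):
    print(f); print(im[264:284,c0:c1])
```

```text
before
[[170 170 170 170 170 170 169 168 166 167 168 169 170 170 168 165 163 163
  163]
 [170 170 171 170 169 167 164 158 153 154 159 165 169 168 165 160 159 163
  166]
 [170 170 170 169 166 159 147 133 122 123 137 152 162 163 159 157 161 165
  169]
 [170 170 169 166 157 139 113  89  74  77  98 126 147 157 159 161 165 168
  170]
 [170 170 168 161 142 110  74  47  37  41  59  94 128 151 162 166 168 169
  169]
 [170 170 167 155 128  85  48  31  28  27  38  71 114 146 162 167 167 168
  168]
 [170 169 166 153 122  76  39  30  31  28  34  62 106 140 156 159 159 159
  159]
 [170 169 166 152 120  75  42  35  34  31  34  54  95 127 142 144 142 140
  137]
 [169 169 166 152 120  73  41  35  34  31  28  42  72 102 123 133 130 119
  106]
 [167 166 162 148 116  70  35  29  28  26  22  27  49  78 108 127 128 113
   90]
 [156 152 146 132 102  59  25  18  16  15  14  17  36  68 101 125 130 117
   97]
 [131 123 115 100  75  44  17  10  10   8   9  18  33  61  93 119 130 125
  111]
 [ 96  90  84  73  56  32  14  10   7   7   8  15  31  58  83 107 125 128
  122]
 [ 77  75  74  67  53  31  17   9   9   
[... 1334 characters left out ...]
 57  93 116 122 119 111]
 [139 140 139 132 111  72  32  18  19  18  18  23  44  71  89  93  86  80]
 [132 131 128 121 101  65  30  18  16  17  16  19  31  48  62  64  62  59]
 [118 112 108 100  82  51  24  17  16  12  12  13  21  36  51  55  57  59]
 [ 98  94  92  85  66  41  21  15  13  12  12  14  20  36  53  61  70  74]
 [ 82  84  90  86  67  41  22  12  15  12  13  13  23  41  64  79  88  94]
 [ 76  80  90  89  74  48  26  13  15  13  14  15  26  51  77  96 104 108]
 [ 73  78  88  90  79  55  30  17  17  14  17  19  32  56  83 102 110 110]
 [ 75  77  86  89  80  60  40  28  22  22  24  30  41  57  78  95 102 101]
 [ 80  81  86  89  84  67  50  41  35  34  36  40  48  55  65  77  83  81]]
```

```bash
python3 -m handwheel '{"translation":[[0.2,0,0],[0.2,0,0],[0.13,0,-0.2],[0,0,-0.25],[0,0,-0.25],[0,0,-0.25],[0,0,-0.05],[0,0,0]],"twist":[0,0,0,0,0,0,0,0]}' 255
```

```text
time: 13.05
tool_pos: [533.9, -65.2, 59.7]
tcp_rot: [-3.044, -0.005, -1.627]
contact_force: [-1.1, 1.4, 8.4]
grip_width: 16.5
```

```bash
python3 -c "
from h import *
c=snap('side','s5.png')
a=cv2.imread('pics/s5.png')[180:350,170:400]; cv2.imwrite('pics/s5c.png',cv2.resize(a,None,fx=3,fy=3,interpolation=cv2.INTER_CUBIC))
"
```

```text
(no output)
```

View pics/s5c.png

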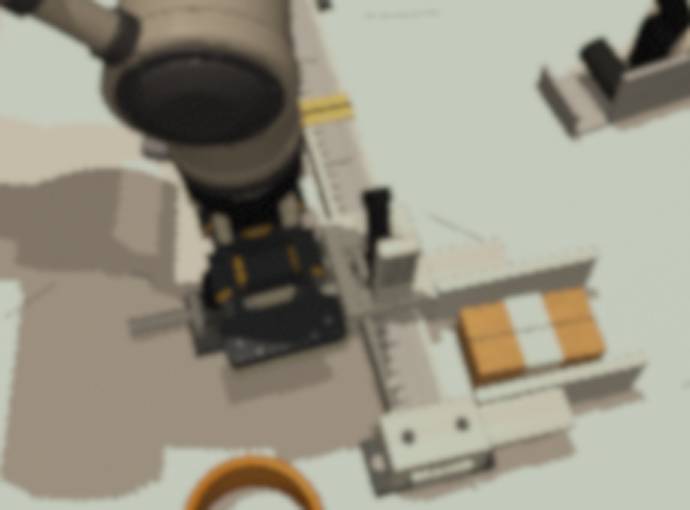

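```bash
python3 -m handwheel '{"translation":[[0,0,0.06],[0,0,0.02],[0,0,0],[0,0,0],[0,0,0],[0,0,0],[0,0,0],[0,0,0]],"twist":[0,0,0,0,0,0,0,0]}' 255
```

```text
time: 14.1
tool_pos: [535.9, -65.2, 75.3]
tcp_rot: [-3.04, -0.006, -1.627]
contact_force: [-0.5, -0.7, 0.2]
grip_width: 0.6
```

```bash
python3 -m handwheel '{"translation":[[-0.09,0,-0.03],[0,0,0],[-0.12,0.005,0],[-0.12,0.005,0],[0,0,0],[0,0,0],[0,0,0],[0,0,0]],"twist":[0,0,0,0,0,0,0,0]}' 255
```

```text
time: 15.1
tool_pos: [516.6, -69.2, 79.5]
tcp_rot: [-2.971, -0.015, -1.633]
contact_force: [0.8, 0.8, 0.1]
grip_width: 0.6
```

```bash
python3 -m handwheel '{"translation":[[0.03,0,0.1],[0,0,0.3],[0,0,0.35],[0,0,0.2],[-0.2,0,0],[-0.2,0,0],[0,0,0],[0,0,0]],"twist":[0.01,0,0,0,0,0,0,0]}' 0;  python3 -c "
from h import *
c=snap('side','s6.png'); 
print(cv2.imread('pics/s6.png',0)[264:284,232:250])
a=cv2.imread('pics/s6.png')[180:350,170:400]; cv2.imwrite('pics/s6c.png',cv2.resize(a,None,fx=3,fy=3,interpolation=cv2.INTER_CUBIC))
for l in ('bolt_knob','lever_tip','leg_face','mark'):
  for d in spot_point('side',l)[:1]: print(l,d['score'],w(c,d['position']).round(1))
"
```

```text
time: 16.1
tool_pos: [455.7, -68.9, 224.6]
tcp_rot: [-2.979, -0.014, -1.618]
contact_force: [0.7, 0.2, 0.4]
grip_width: 75.7
[[ 93 102 110 110 111 118 130 152 176 188 192 189 184 179 173 165 160 160]
 [105 114 120 120 125 135 147 160 173 179 178 173 164 159 154 149 147 146]
 [114 122 129 131 139 149 158 161 160 159 158 154 149 147 145 145 144 144]
 [124 132 137 140 143 147 149 148 143 142 143 143 144 144 144 143 144 144]
 [133 140 142 143 143 140 134 127 122 122 127 134 139 143 144 144 144 144]
 [135 141 144 143 140 130 114  94  86  85  97 115 130 140 143 144 144 143]
 [132 140 143 142 132 112  84  56  43  45  59  87 115 134 143 144 144 144]
 [130 140 143 139 123  92  55  29  21  22  33  62  98 126 140 143 144 144]
 [130 140 142 137 117  78  37  19  18  17  24  43  81 115 136 143 143 141]
 [130 139 143 136 115  74  33  19  18  18  19  32  69 107 130 138 137 133]
 [130 139 142 137 115  73  32  17  19  18  18  30  59  94 117 123 120 112]
 [127 136 138 133 111  72  32  17  19  18  16  24  44  72  89  94  89  80]
 [121 124 125 119 101  66  28  16  15  17  16  18  32  49  63  65  63  59]
 [107 104 101  94  78  51  23  14  16  14  15  14  21  36  49  55  58  59]
 [ 91  87  85  76  59  36  17  14  13   9  12  13  21  37  51  63  69  74]
 [ 80  82  82  74  57  36  20  14  11  12  15  15  24  42  64  80  88  94]
 [ 76  79  82  77  61  39  22  13  14  13  14  17  27  50  77  96 105 108]
 [ 74  76  82  79  66  46  27  18  16  16  12  21  34  56  83 103 110 111]
 [ 76  76  82  81  69  50  35  28  22  23  23  31  41  57  78  96 102 101]
 [ 81  81  84  82  72  57  45  38  36  35  38  41  47  54  66  78  84  82]]
bolt_knob 0.7 [496.5 -69.5  55.8]
lever_tip 0.65 [613.6 -54.3 111.1]
leg_face 0.98 [ 609.6 -105.5   39.8]
mark 0.58 [619.5  67.1  38. ]
```

View pics/s6c.png

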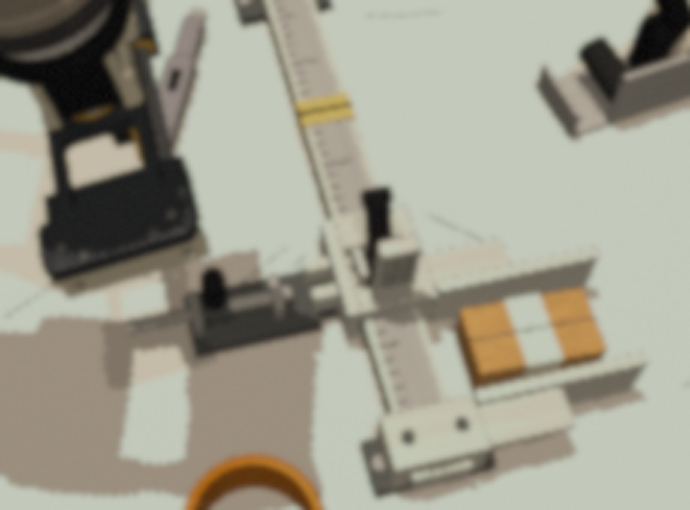

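```bash
python3 -m handwheel '{"translation":[[0.25,-0.03,0],[0.3,-0.03,0],[0.3,0,0],[0.21,0,0],[0,0,-0.2],[0,0,-0.25],[0,0,0],[0,0,0]],"twist":[0,0,0,0,0,0,0,0]}' 0;  python3 -c "
from h import *
c=snap('side','s7.png'); 
a=cv2.imread('pics/s7.png')[180:350,170:400]; cv2.imwrite('pics/s7c.png',cv2.resize(a,None,fx=3,fy=3,interpolation=cv2.INTER_CUBIC))
"
```

```text
time: 17.35
tool_pos: [622.8, -77.5, 153.6]
tcp_rot: [-2.98, -0.014, -1.617]
contact_force: [-0.7, -0.2, 1.6]
grip_width: 91.8
```

View pics/s7c.png

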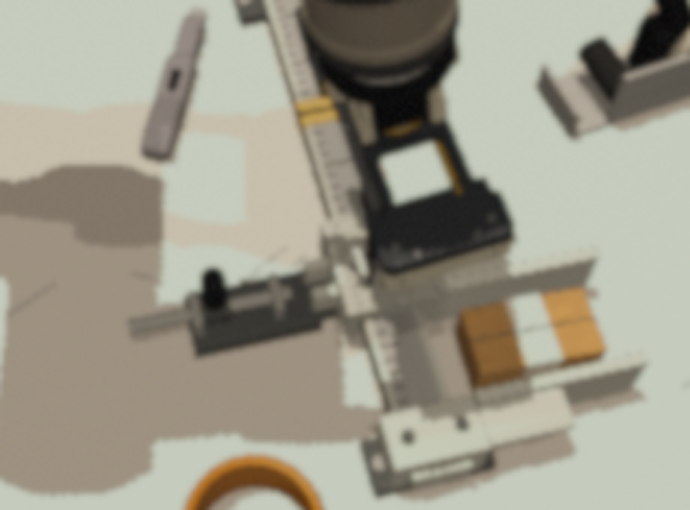

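```bash
python3 -m handwheel '{"translation":[[-0.055,0,0],[0,0,-0.1],[0,0,-0.12],[0,0,-0.08],[0,0,-0.02],[0,0,0],[0,0,0],[0,0,0]],"twist":[0,0,0,0,0,0,0,0]}' 0;  python3 -c "
from h import *
c=snap('side','s8.png'); 
a=cv2.imread('pics/s8.png')[180:350,170:400]; cv2.imwrite('pics/s8c.png',cv2.resize(a,None,fx=3,fy=3,interpolation=cv2.INTER_CUBIC))
"
```

```text
time: 18.4
tool_pos: [615.1, -78.1, 107.4]
tcp_rot: [-2.973, -0.015, -1.617]
contact_force: [0.2, 0.2, 0.2]
grip_width: 91.6
```

View pics/s8c.png

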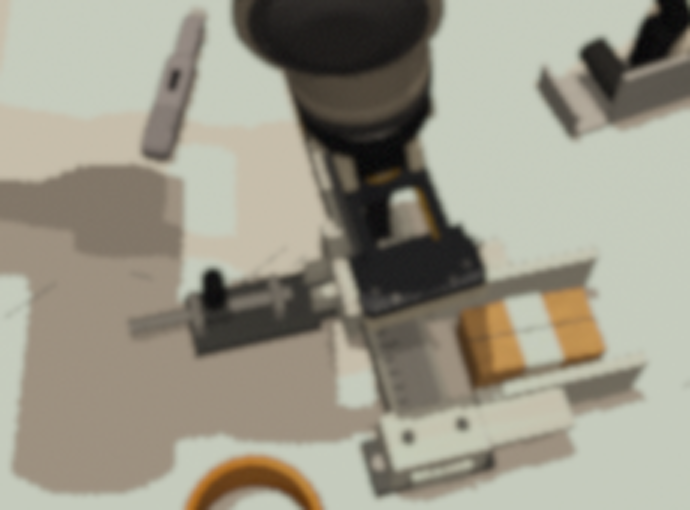

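```bash
python3 -m handwheel '{"translation":[[0.008,0.15,0],[0.012,0.25,0],[0.015,0.28,0],[0.014,0.26,0],[0.009,0.17,0],[0.004,0.08,0],[0,0,0],[0,0,0]],"twist":[0,0,0,0,0,0,0,0]}' 0;  python3 -c "
from h import *
c=snap('side','s9.png'); 
a=cv2.imread('pics/s9.png')[150:320,170:400]; cv2.imwrite('pics/s9c.png',cv2.resize(a,None,fx=3,fy=3,interpolation=cv2.INTER_CUBIC))
for l in ('leg_face','mark'):
  for d in spot_point('side',l)[:1]: print(l,d['score'],w(c,d['position']).round(1))
c=snap('top','t9.png'); 
a=cv2.imread('pics/t9.png')[125:260,200:400]; cv2.imwrite('pics/t9c.png',cv2.resize(a,None,fx=4,fy=4,interpolation=cv2.INTER_CUBIC))
"
```

```text
time: 19.45
tool_pos: [625.4, 99.9, 108.5]
tcp_rot: [-2.97, -0.02, -1.621]
contact_force: [-0.1, -0.4, -0.0]
grip_width: 91.7
leg_face 0.92 [622.8  54.4  40.2]
```

View pics/s9c.png

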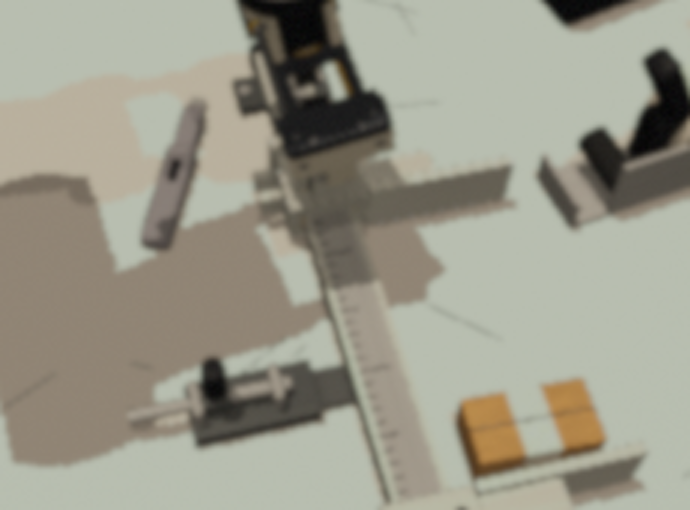

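View pics/t9c.png

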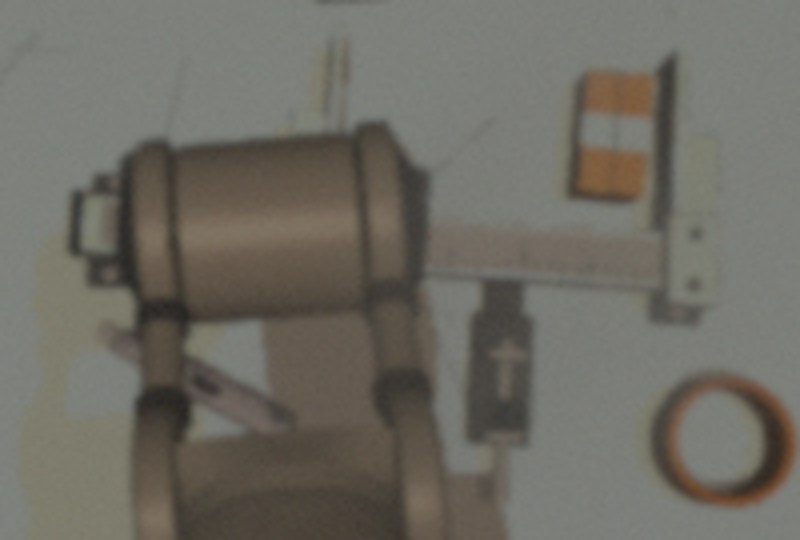

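```bash
python3 -m handwheel '{"translation":[[0,0,0],[0,0,0],[0,0,0],[0,0,0],[0,0,0],[0,0,0],[0,0,0],[0,0,0]],"twist":[0,0,0,0,0,0,0,0]}' 61;  cat > look.py <<'E'
from h import *
import sys
n=sys.argv[1]
c=snap('side',n+'.png')
a=cv2.imread('pics/%s.png'%n)[180:260,240:340]; cv2.imwrite('pics/%sc.png'%n,cv2.resize(a,None,fx=7,fy=7,interpolation=cv2.INTER_CUBIC))
for l in ('leg_face','mark','lever_tip'):
  for d in spot_point('side',l)[:1]: print(l,round(d['score'],2),w(c,d['position']).round(1))
for P in ((622.2,70.2,36.5),(622.2-20,70.2+1,36.5),(622.2,58.2,36.5)): print(P,((np.array(proj(c,P))-[240,180])*7).round(0))
o=get_obs(); print(o['time'],o['tool_pos'],o['grip_width'],o['contact_force'])
E
python3 look.py s10
```

```text
time: 20.65
tool_pos: [625.4, 97.8, 108.6]
tcp_rot: [-2.97, -0.022, -1.623]
contact_force: [-1.2, -2.8, 0.3]
grip_width: 70.0
leg_face 0.84 [624.3  62.6  40.5]
(622.2, 70.2, 36.5) [263. 253.]
(602.2, 71.2, 36.5) [206. 265.]
(622.2, 58.2, 36.5) [275. 281.]
20.85 [625.45711888  97.8509244  108.62084362] 69.83572379739007 [-1.19790517 -2.86681074  0.60884023]
```

View pics/s10c.png

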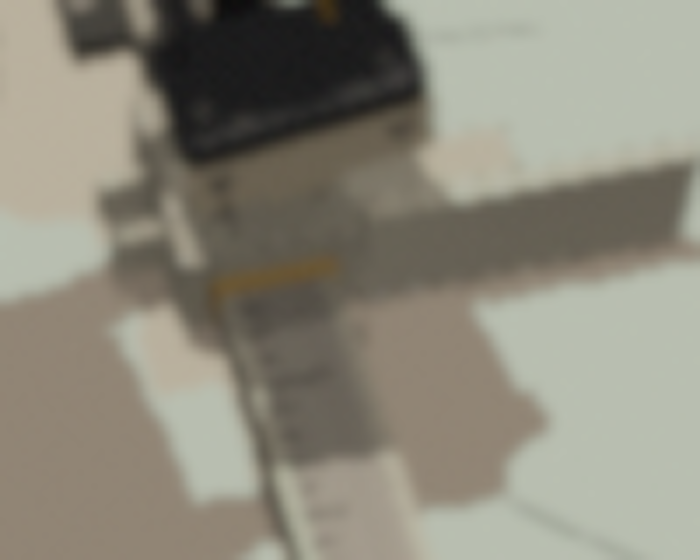

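```bash
python3 -m handwheel '{"translation":[[0,0,0],[0,0,0],[0,0,0],[0,0.025,0],[0,0,0],[0,0,0],[0,0,0],[0,0,0]],"twist":[0,0,0,0,0,0,0,0]}' 83; python3 look.py s11
```

```text
time: 21.85
tool_pos: [625.7, 102.2, 108.7]
tcp_rot: [-2.969, -0.022, -1.622]
contact_force: [1.1, -1.8, -0.2]
grip_width: 62.1
leg_face 0.77 [621.4  70.1  41.4]
mark 0.55 [620.4  67.1  39. ]
lever_tip 0.36 [ 700.9 -149.     1.7]
(622.2, 70.2, 36.5) [263. 253.]
(602.2, 71.2, 36.5) [206. 265.]
(622.2, 58.2, 36.5) [275. 281.]
22.05 [625.67106678 102.17133639 108.69455072] 62.06598826056369 [ 0.12895243 -2.64291025 -0.0120525 ]
```

View pics/s11c.png

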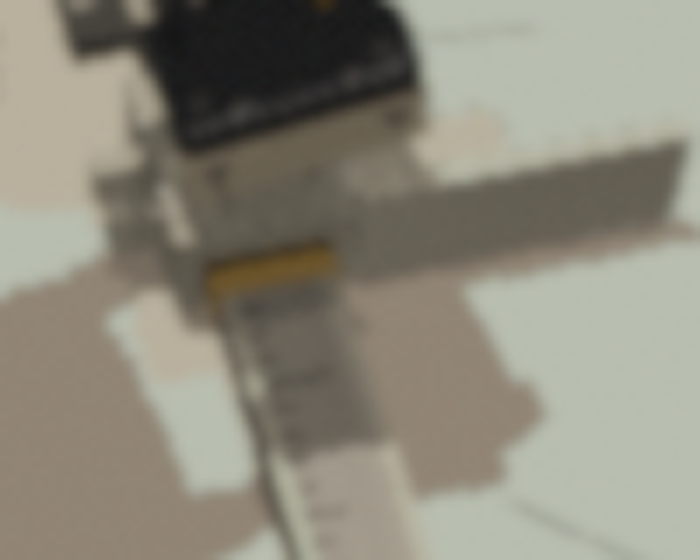

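```bash
cat > prof.py <<'E'
from h import *
import sys
c=capture('side')
def prof(im):
    im=im.astype(np.float32); out=[]
    for t in np.arange(-16,18,1.0):
        v=[]
        for s in np.arange(-13,13.1,2):
            P=np.array([622.2,70.2,36.5])+t*np.array([.052,.9986,0])+s*np.array([.9986,-.052,0])
            u=proj(c,P); v.append(cv2.getRectSubPix(im,(1,1),(float(u[0]),float(u[1])))[0,0])
        v=np.mean(v,0); out.append((t,(v[0]-v[2])/v.sum()*100,v.sum()/3))
    return np.array(out)
a=[prof(cv2.imread('pics/%s.png'%n)[:,:,::-1]) for n in sys.argv[1:]]
for i in range(len(a[0])): print(a[0][i,0],*[f'{x[i,1]:6.1f} {x[i,2]:5.0f} |' for x in a])
E
python3 prof.py s4 s10 s11
```

```text
-16.0    5.8   158 |    7.5    79 |    7.5    79 |
-15.0    6.7   157 |    8.9    79 |    8.9    79 |
-14.0    8.0   155 |   10.7    79 |   10.7    79 |
-13.0    9.9   154 |   12.9    79 |   13.1    79 |
-12.0   12.1   153 |   15.4    80 |   15.7    79 |
-11.0   14.4   152 |   17.8    80 |   18.4    79 |
-10.0   16.5   152 |   19.6    80 |   20.9    79 |
-9.0   18.3   152 |   20.5    80 |   23.2    79 |
-8.0   19.6   152 |   20.4    81 |   24.9    78 |
-7.0   20.5   152 |   19.1    81 |   26.0    77 |
-6.0   21.1   151 |   17.2    82 |   26.8    76 |
-5.0   21.5   148 |   14.9    83 |   27.2    74 |
-4.0   21.7   145 |   12.7    84 |   27.2    72 |
-3.0   21.9   140 |   10.7    85 |   26.8    69 |
-2.0   22.1   134 |    9.1    85 |   25.7    66 |
-1.0   22.2   129 |    7.9    86 |   23.6    63 |
0.0   22.2   125 |    7.1    86 |   20.7    62 |
1.0   22.2   124 |    6.7    87 |   17.3    62 |
2.0   22.2   127 |    6.4    87 |   14.0    64 |
3.0   22.2   131 |    6.3    88 |   11.4    68 |
4.0   22.1   137 |    6.2    88 |    9.5    72 |
5.0   21.8   142 |    6.2    89 |    8.3    76 |
6.0   21.5   147 |    6.2    89 |    7.5    80 |
7.0   20.9   150 |    6.2    89 |    6.9    82 |
8.0   20.1   153 |    6.1    89 |    6.6    84 |
9.0   19.0   155 |    6.1    89 |    6.3    86 |
10.0   17.4   156 |    6.2    89 |    6.2    87 |
11.0   15.5   158 |    6.2    88 |    6.2    88 |
12.0   13.5   159 |    6.2    88 |    6.1    89 |
13.0   11.5   160 |    6.2    88 |    6.1    89 |
14.0    9.7   161 |    6.2    88 |    6.2    90 |
15.0    8.2   161 |    6.3    87 |    6.2    90 |
16.0    7.0   161 |    6.3    87 |    6.2    89 |
17.0    6.1   161 |    6.4    86 |    6.2    89 |
```

```bash
cat > fit.py <<'E'
from h import *
import sys
from scipy.optimize import least_squares
from scipy.ndimage import gaussian_filter1d
c=capture('side')
t=np.arange(-18,20,0.5)
def prof(n):
    im=cv2.imread('pics/%s.png'%n)[:,:,::-1].astype(np.float32); out=[]
    for tt in t:
        v=[]
        for s in np.arange(-11,11.1,2):
            P=np.array([622.2,70.2,36.5])+tt*np.array([.052,.9986,0])+s*np.array([.9986,-.052,0])
            u=proj(c,P); v.append(cv2.getRectSubPix(im,(1,1),(float(u[0]),float(u[1])))[0,0])
        out.append(np.mean(v,0))
    return np.array(out)
T=np.arange(-40,40,0.1)
def box(a,b): return np.clip((np.minimum(T+.05,b)-np.maximum(T-.05,a))/.1,0,1)
def model(L,w,sig,lev):   # lev: segments list of (a,b,rgb)
    y=sum(box(a,b)[:,None]*np.array(r)[None] for a,b,r in lev)
    y=gaussian_filter1d(y,sig/.1,axis=0)
    return np.array([np.interp(t,T,y[:,k]) for k in range(3)]).T
A=prof('s4')
def m0(p):
    L,sig=p[:2]; r1,tp,ln,r2=p[2:].reshape(4,3)
    return model(L,3,sig,[(-99,L-12,r1),(L-12,L-1.5,tp),(L-1.5,L+1.5,ln),(L+1.5,L+12,tp),(L+12,99,r2)])
p0=np.r_[0.5,4,A[0],A[20],20,20,20,A[-1]]
s=least_squares(lambda p:(m0(p)-A).ravel(),p0); L,sig=s.x[:2]; tp,ln=s.x[5:8],s.x[8:11]
print('line t',L,'sigma',sig,'tape',tp.round(),'line',ln.round(),'rms',np.sqrt(np.mean(s.fun**2)).round(2))
for n in sys.argv[1:]:
    B=prof(n)
    def m1(p):
        F,k=p[:2]; r1,cr,tpp=p[2:].reshape(3,3); lnn=ln/tp*tpp
        seg=[(-99,L-12,r1),(L-12,min(F,L-1.5),tpp),(F,99,cr)]
        if F>L-1.5: seg.append((L-1.5,min(F,L+1.5),lnn))
        if F>L+1.5: seg.append((L+1.5,F,tpp))
        return model(L,3,k,seg)
    best=min((least_squares(lambda p:(m1(p)-B).ravel(),np.r_[F0,sig,B[0],B[-1],B[20]],diff_step=1e-3) for F0 in (-6,-2,0,1,2,3)),key=lambda s:s.cost)
    print(n,'F-L',(best.x[0]-L).round(2),'sig',best.x[1].round(2),'rms',np.sqrt(np.mean(best.fun**2)).round(2),'tape',best.x[8:].round())
E
python3 fit.py s10 s11
```

```text
line t 0.6142980584213715 sigma 2.9261748308963758 tape [194. 170.  96.] line [105.  89.  44.] rms 1.31
s10 F-L -6.25 sig 3.35 rms 0.97 tape [111.  84.  40.]
s11 F-L 1.98 sig 2.65 rms 2.23 tape [104.  82.  43.]
```

```bash
python3 -m handwheel '{"translation":[[-0.001,-0.02,0],[-0.001,-0.018,0],[0,0,0],[0,0,0],[0,0,0],[0,0,0],[0,0,0],[0,0,0]],"twist":[0,0,0,0,0,0,0,0]}' 105; python3 look.py s12; python3 fit.py s12
```

```text
time: 23.15
tool_pos: [625.4, 97.1, 109.0]
tcp_rot: [-2.969, -0.02, -1.623]
contact_force: [0.5, 0.1, 0.4]
grip_width: 54.1
leg_face 0.68 [623.2  68.7  41.9]
mark 0.42 [620.1  65.   37.6]
lever_tip 0.54 [621.4  64.6  36.7]
(622.2, 70.2, 36.5) [263. 253.]
(602.2, 71.2, 36.5) [206. 265.]
(622.2, 58.2, 36.5) [275. 281.]
23.35 [625.44349838  97.06051329 109.03685783] 53.95864129267705 [-7.47366375e-04 -7.21985325e-01  8.03863766e-01]
line t 0.6142980584213715 sigma 2.9261748308963758 tape [194. 170.  96.] line [105.  89.  44.] rms 1.31
s12 F-L 1.5 sig 2.84 rms 1.72 tape [105.  83.  44.]
```

View pics/s12c.png

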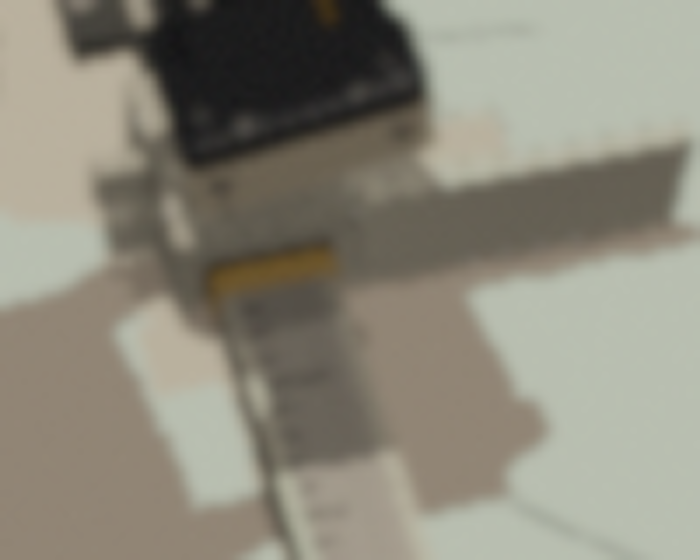

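```bash
python3 -m handwheel '{"translation":[[-0.001,-0.018,0],[-0.001,-0.015,0],[0,0,0],[0,0,0],[0,0,0],[0,0,0],[0,0,0],[0,0,0]],"twist":[0,0,0,0,0,0,0,0]}' 128; python3 look.py s13; python3 fit.py s13
```

```text
time: 24.4
tool_pos: [625.2, 91.7, 109.3]
tcp_rot: [-2.968, -0.02, -1.623]
contact_force: [-0.2, -0.2, 1.6]
grip_width: 46.0
leg_face 0.86 [623.6  67.8  41.1]
mark 0.57 [617.1  65.   40.3]
lever_tip 0.73 [ 478.5 -217.7   -0.8]
(622.2, 70.2, 36.5) [263. 253.]
(602.2, 71.2, 36.5) [206. 265.]
(622.2, 58.2, 36.5) [275. 281.]
24.6 [625.1789898   91.69182245 109.26696018] 45.955120028781394 [-0.88771267  0.33834245  1.62062502]
line t 0.6142980584213715 sigma 2.9261748308963758 tape [194. 170.  96.] line [105.  89.  44.] rms 1.31Traceback (most recent call last):
  File "fit.py", line 37, in <module>
    best=min((least_squares(lambda p:(m1(p)-B).ravel(),np.r_[F0,sig,B[0],B[-1],B[20]],diff_step=1e-3) for F0 in (-6,-2,0,1,2,3)),key=lambda s:s.cost)
  File "fit.py", line 37, in <genexpr>
    best=min((least_squares(lambda p:(m1(p)-B).ravel(),np.r_[F0,sig,B[0],B[-1],B[20]],diff_step=1e-3) for F0 in (-6,-2,0,1,2,3)),key=lambda s:s.cost)
              ~~~~~~~~~~~~~^^^^^^^^^^^^^^^^^^^^^^^^^^^^^^^^^^^^^^^^^^^^^^^^^^^^^^^^^^^^^^^^^^^^^^^^^^
    return func(*args, **kwargs)
    result = trf(vector_
[... 477 characters left out ...]
))
             ~~~~~~~~~~~~~~~~^^^^^^^^^^^^^^^^^
    return np.atleast_1d(self.fun(x))
                         ~~~~~~~~^^^
    return self.f(x, *self.args, **self.kwargs)
           ~~~~~~^^^^^^^^^^^^^^^^^^^^^^^^^^^^^^
  File "fit.py", line 37, in <lambda>
    best=min((least_squares(lambda p:(m1(p)-B).ravel(),np.r_[F0,sig,B[0],B[-1],B[20]],diff_step=1e-3) for F0 in (-6,-2,0,1,2,3)),key=lambda s:s.cost)
                                      ~~^^^
  File "fit.py", line 36, in m1
    return model(L,3,k,seg)
  File "fit.py", line 20, in model
    y=gaussian_filter1d(y,sig/.1,axis=0)
    raise ValueError('Radius must be a nonnegative integer.')
ValueError: Radius must be a nonnegative integer.
```

View pics/s13c.png

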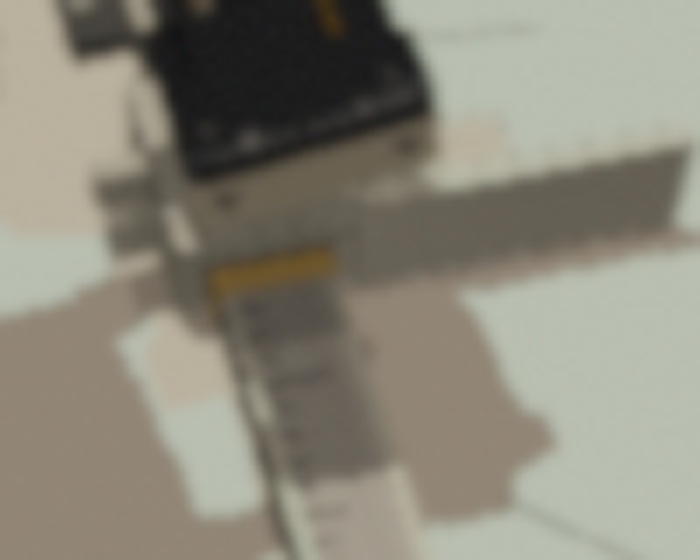

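```bash
sed -i 's/gaussian_filter1d(y,sig/gaussian_filter1d(y,max(abs(sig),1.0)/' fit.py; sed -i "s/print(n,'F-L'/print([ (round(float(q.x[0]-L),2),round(float(q.cost),1)) for q in R]);print(n,'F-L'/; s/best=min((\(.*\)),key=lambda s:s.cost)/R=[\1]; best=min(R,key=lambda s:s.cost)/" fit.py; python3 fit.py s10 s11 s12 s13; python3 prof.py s4 s11 s12 s13 | sed -n 8,28p
```

```text
line t 0.6142980584213715 sigma 2.9261748308963758 tape [194. 170.  96.] line [105.  89.  44.] rms 1.31
[(-6.25, 106.2), (-6.25, 106.2), (-6.25, 106.2), (-6.25, 106.2), (-6.25, 106.2), (-6.25, 106.2)]
s10 F-L -6.25 sig 3.35 rms 0.97 tape [111.  84.  40.]
[(1.98, 568.1), (1.98, 568.1), (1.98, 568.1), (1.98, 568.1), (1.98, 568.1), (1.98, 568.1)]
s11 F-L 1.98 sig 2.65 rms 2.23 tape [104.  82.  43.]
[(1.5, 489.3), (1.5, 337.0), (1.5, 505.2), (1.5, 373.8), (1.5, 351.7), (1.5, 335.9)]
s12 F-L 1.5 sig 2.84 rms 1.72 tape [105.  83.  44.]
[(0.85, 389.7), (0.85, 389.7), (0.85, 389.7), (0.85, 389.7), (0.85, 389.7), (0.85, 389.7)]
s13 F-L 0.85 sig 3.12 rms 1.85 tape [107.  85.  45.]
-9.0   18.3   152 |   23.2    79 |   23.1    79 |   23.1    79 |
-8.0   19.6   152 |   24.9    78 |   24.8    78 |   24.8    79 |
-7.0   20.5   152 |   26.0    77 |   26.0    78 |   25.9    78 |
-6.0   21.1   151 |   26.8    76 |   26.7    77 |   26.5    77 |
-5.0   21.5   148 |   27.2    74 |   27.0    75 |   26.5    76 |
-4.0   21.7   145 |   27.2    72 |   26.8    73 |   25.7    75 |
-3.0   21.9   140 |   26.8    
[... 234 characters left out ...]
 22.2   124 |   17.3    62 |   14.1    65 |   12.4    73 |
2.0   22.2   127 |   14.0    64 |   11.0    68 |   10.0    76 |
3.0   22.2   131 |   11.4    68 |    8.7    72 |    8.2    78 |
4.0   22.1   137 |    9.5    72 |    7.4    75 |    7.1    81 |
5.0   21.8   142 |    8.3    76 |    6.8    79 |    6.5    83 |
6.0   21.5   147 |    7.5    80 |    6.4    82 |    6.3    84 |
7.0   20.9   150 |    6.9    82 |    6.2    84 |    6.2    86 |
8.0   20.1   153 |    6.6    84 |    6.1    85 |    6.3    87 |
9.0   19.0   155 |    6.3    86 |    6.1    86 |    6.3    88 |
10.0   17.4   156 |    6.2    87 |    6.1    87 |    6.3    88 |
11.0   15.5   158 |    6.2    88 |    6.2    88 |    6.3    89 |
```

```bash
python3 -m handwheel '{"translation":[[-0.001,-0.012,0],[0,-0.008,0],[0,0,0],[0,0,0],[0,0,0],[0,0,0],[0,0,0],[0,0,0]],"twist":[0,0,0,0,0,0,0,0]}' 144; python3 look.py s14; python3 fit.py s14
```

```text
time: 25.75
tool_pos: [624.9, 86.8, 109.4]
tcp_rot: [-2.969, -0.023, -1.623]
contact_force: [-0.2, -1.2, 2.1]
grip_width: 40.7
leg_face 0.97 [619.5  63.8  39.4]
mark 0.54 [621.9  67.9  38.9]
lever_tip 0.2 [ 481.8 -215.9    1.1]
(622.2, 70.2, 36.5) [263. 253.]
(602.2, 71.2, 36.5) [206. 265.]
(622.2, 58.2, 36.5) [275. 281.]
25.95 [624.9088139   86.78522159 109.3691166 ] 40.3985505595231 [ 0.26456827 -1.43123004  1.5789519 ]
line t 0.6142980584213715 sigma 2.9261748308963758 tape [194. 170.  96.] line [105.  89.  44.] rms 1.31
[(-2.16, 476.9), (-2.16, 476.9), (-1.01, 408.6), (-1.01, 408.6), (-1.01, 408.6), (-1.01, 408.6)]
s14 F-L -1.01 sig 2.66 rms 1.89 tape [113.  91.  50.]
```

```bash
python3 -m handwheel '{"translation":[[0,0.016,0],[0,0,0],[0,0,0],[0,0,0],[0,0,0],[0,0,0],[0,0,0],[0,0,0]],"twist":[0,0,0,0,0,0,0,0]}' 144; python3 look.py s15; python3 fit.py s15
```

```text
time: 27.0
tool_pos: [624.9, 86.7, 109.2]
tcp_rot: [-2.969, -0.027, -1.623]
contact_force: [-0.9, -3.0, 1.0]
grip_width: 40.1
leg_face 0.79 [621.1  67.   38.5]
mark 0.48 [619.9  66.4  36.8]
(622.2, 70.2, 36.5) [263. 253.]
(602.2, 71.2, 36.5) [206. 265.]
(622.2, 58.2, 36.5) [275. 281.]
27.2 [624.89438597  86.73214247 109.25811814] 40.02064305573886 [-0.52834312 -2.02957705  2.70261601]
line t 0.6142980584213715 sigma 2.9261748308963758 tape [194. 170.  96.] line [105.  89.  44.] rms 1.31
[(-2.28, 499.8), (-2.28, 499.8), (-1.02, 441.2), (-1.02, 441.2), (-1.02, 441.2), (-2.28, 499.8)]
s15 F-L -1.02 sig 2.69 rms 1.97 tape [113.  90.  50.]
```

```bash
python3 -m handwheel '{"translation":[[0,0.05,0],[0,0,0],[0,0,0],[0,0,0],[0,0,0],[0,0,0],[0,0,0],[0,0,0]],"twist":[0,0,0,0,0,0,0,0]}' 144; python3 look.py s16; python3 fit.py s16
```

```text
time: 28.25
tool_pos: [625.1, 90.2, 108.9]
tcp_rot: [-2.97, -0.034, -1.623]
contact_force: [-0.0, -1.8, 0.9]
grip_width: 40.2
leg_face 0.88 [622.1  72.4  39.5]
mark 0.4 [620.4  67.1  37.9]
(622.2, 70.2, 36.5) [263. 253.]
(602.2, 71.2, 36.5) [206. 265.]
(622.2, 58.2, 36.5) [275. 281.]
28.45 [625.07536435  90.19166359 108.82026146] 40.01571374837036 [-0.75206081 -2.52715419  1.51623754]
line t 0.6142980584213715 sigma 2.9261748308963758 tape [194. 170.  96.] line [105.  89.  44.] rms 1.31
[(1.5, 976.9), (1.5, 929.0), (1.5, 983.2), (1.5, 1014.1), (1.5, 1016.7), (1.5, 927.1)]
s16 F-L 1.5 sig 2.87 rms 2.85 tape [109.  86.  45.]
```

```bash
python3 -m handwheel '{"translation":[[0,-0.016,0],[0,0,0],[0,0,0],[0,0,0],[0,0,0],[0,0,0],[0,0,0],[0,0,0]],"twist":[0,0,0,0,0,0,0,0]}' 152; python3 look.py s17; python3 fit.py s17
```

```text
time: 29.5
tool_pos: [625.0, 88.2, 109.1]
tcp_rot: [-2.97, -0.032, -1.623]
contact_force: [-0.7, 0.0, 1.9]
grip_width: 37.0
leg_face 0.95 [620.8  69.1  38.8]
mark 0.6 [619.8  65.2  38.1]
(622.2, 70.2, 36.5) [263. 253.]
(602.2, 71.2, 36.5) [206. 265.]
(622.2, 58.2, 36.5) [275. 281.]
29.7 [625.02535825  88.25604322 109.05029089] 37.22742212951132 [-0.26420966 -0.71736448  2.28047971]
line t 0.6142980584213715 sigma 2.9261748308963758 tape [194. 170.  96.] line [105.  89.  44.] rms 1.31
[(1.5, 991.2), (1.5, 916.6), (1.5, 1154.5), (1.5, 991.1), (1.5, 942.1), (1.5, 919.4)]
s17 F-L 1.5 sig 3.14 rms 2.84 tape [116.  92.  49.]
```

```bash
python3 prof.py s10 s11 s13 s14 s16 s17 | sed -n 8,26p; python3 -c "
import cv2,numpy as np
r=[cv2.resize(cv2.imread('pics/%s.png'%n)[205:228,262:298],None,fx=10,fy=10,interpolation=cv2.INTER_CUBIC) for n in ('s4','s17','s14','s16')]
cv2.imwrite('pics/cmp1.png',np.vstack([np.hstack(r[:2]),np.hstack(r[2:])]))"
```

```text
-9.0   20.5    80 |   23.2    79 |   23.1    79 |   23.1    83 |   23.0    79 |   23.3    81 |
-8.0   20.4    81 |   24.9    78 |   24.8    79 |   24.6    83 |   24.8    79 |   25.0    82 |
-7.0   19.1    81 |   26.0    77 |   25.9    78 |   25.2    84 |   26.0    79 |   26.0    83 |
-6.0   17.2    82 |   26.8    76 |   26.5    77 |   25.2    84 |   26.7    79 |   26.6    83 |
-5.0   14.9    83 |   27.2    74 |   26.5    76 |   24.4    84 |   27.0    78 |   26.9    83 |
-4.0   12.7    84 |   27.2    72 |   25.7    75 |   22.7    84 |   26.9    77 |   26.7    81 |
-3.0   10.7    85 |   26.8    69 |   24.2    73 |   20.5    84 |   26.4    74 |   26.0    79 |
-2.0    9.1    85 |   25.7    66 |   21.8    72 |   17.8    85 |   25.2    71 |   24.5    76 |
-1.0    7.9    86 |   23.6    63 |   18.8    71 |   15.1    85 |   23.1    69 |   22.0    73 |
0.0    7.1    86 |   20.7    62 |   15.5    72 |   12.6    85 |   20.0    66 |   18.8    71 |
1.0    6.7    87 |   17.3    62 |   12.4    73 |   10.5    85 |   16.2    66 |   15.3    70 |
2.0    6.4    87 |   14.0    64 |   10.0    76 |    8.9    86 |   12.6    68 |   12.0    71 |
3.0    6.3    88 |   11.4    68 |    8.2    78 |    7.7    86 |    9.8    71 |    9.5    73 |
4.0    6.2    88 |    9.5    72 |    7.1    81 |    7.0    87 |    8.1    74 |    7.8    76 |
5.0    6.2    89 |    8.3    76 |    6.5    83 |    6.6    87 |    7.1    78 |    6.9    79 |
6.0    6.2    89 |    7.5    80 |    6.3    84 |    6.5    88 |    6.6    81 |    6.4    82 |
7.0    6.2    89 |    6.9    82 |    6.2    86 |    6.5    89 |    6.3    83 |    6.3    84 |
8.0    6.1    89 |    6.6    84 |    6.3    87 |    6.7    90 |    6.2    85 |    6.2    86 |
9.0    6.1    89 |    6.3    86 |    6.3    88 |    6.9    91 |    6.1    86 |    6.3    87 |
```

View pics/cmp1.png

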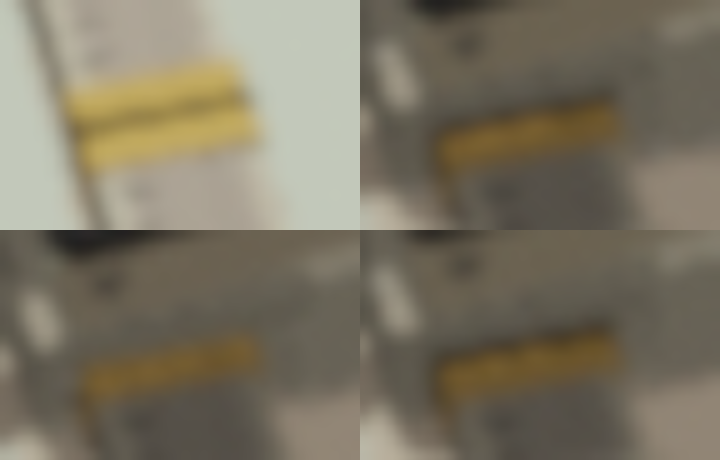

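```bash
python3 -m handwheel '{"translation":[[0,-0.014,0],[0,0,0],[0,0,0],[0,0,0],[0,0,0],[0,0,0],[0,0,0],[0,0,0]],"twist":[0,0,0,0,0,0,0,0]}' 255; python3 look.py s18; python3 prof.py s17 s18 | sed -n 8,26p
```

```text
time: 30.8
tool_pos: [624.9, 85.6, 109.2]
tcp_rot: [-2.97, -0.031, -1.625]
contact_force: [-1.4, -1.9, 2.2]
grip_width: 33.9
leg_face 0.97 [621.9  68.4  41.7]
mark 0.4 [617.6  69.4  39.8]
(622.2, 70.2, 36.5) [263. 253.]
(602.2, 71.2, 36.5) [206. 265.]
(622.2, 58.2, 36.5) [275. 281.]
31.0 [624.88739897  85.5664264  109.16864896] 33.975130321086226 [-0.40775303 -2.16599683  2.3064341 ]
-9.0   23.3    81 |   23.6    85 |
-8.0   25.0    82 |   25.1    86 |
-7.0   26.0    83 |   26.0    87 |
-6.0   26.6    83 |   26.4    87 |
-5.0   26.9    83 |   26.4    86 |
-4.0   26.7    81 |   25.7    84 |
-3.0   26.0    79 |   24.4    81 |
-2.0   24.5    76 |   22.2    79 |
-1.0   22.0    73 |   19.3    77 |
0.0   18.8    71 |   16.0    76 |
1.0   15.3    70 |   12.8    77 |
2.0   12.0    71 |   10.2    78 |
3.0    9.5    73 |    8.4    80 |
4.0    7.8    76 |    7.4    82 |
5.0    6.9    79 |    6.9    84 |
6.0    6.4    82 |    6.7    86 |
7.0    6.3    84 |    6.8    88 |
8.0    6.2    86 |    7.0    90 |
9.0    6.3    87 |    7.2    92 |
```

View pics/s18c.png

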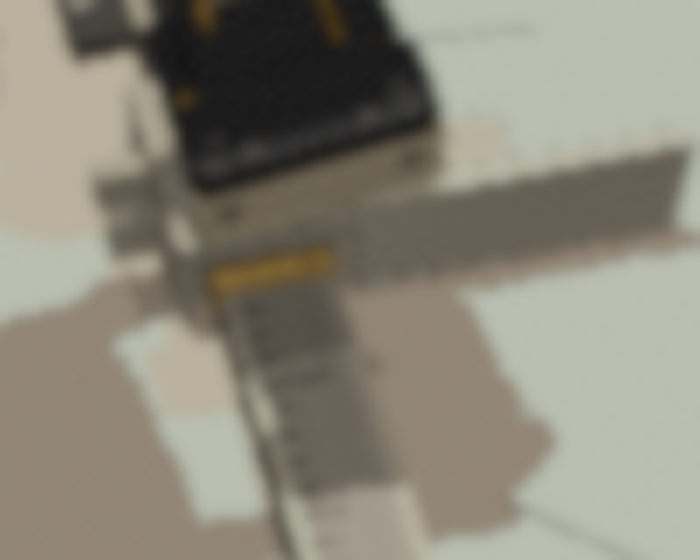

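```bash
python3 -m handwheel '{"translation":[[0,0,0],[0,0,0],[0,0,0],[0,0,0],[0,0,0],[0,0,0],[0,0,0],[0,0,0]],"twist":[0,0,0,0,0,0,0,0]}'; python3 look.py s19; python3 prof.py s19 | sed -n 14,20p; python3 -c "
from h import *
c=capture('side')
for l in ('bolt_knob','tape_roll','safety_knife','small_parcel','scanner'):
  for d in spot_point('side',l)[:1]: print(l,d['score'],w(c,d['position']).round(1))"
```

```text
time: 32.05
tool_pos: [624.9, 85.6, 109.2]
tcp_rot: [-2.97, -0.031, -1.625]
contact_force: [-1.1, -2.3, 1.8]
grip_width: 33.9
leg_face 0.67 [621.6  69.7  39.3]
mark 0.6 [622.1  67.4  38. ]
(622.2, 70.2, 36.5) [263. 253.]
(602.2, 71.2, 36.5) [206. 265.]
(622.2, 58.2, 36.5) [275. 281.]
32.25 [624.91523094  85.58189913 109.17008188] 33.436069491568375 [-0.86219179 -3.02208343  2.19091039]
-3.0   24.4    81 |
-2.0   22.3    79 |
-1.0   19.3    77 |
0.0   15.9    76 |
1.0   12.7    77 |
2.0   10.1    78 |
3.0    8.3    80 |
bolt_knob 0.79 [497.9 -70.5  59.2]
tape_roll 0.89 [ 4.804e+02 -2.167e+02 -3.000e-01]
safety_knife 0.72 [622.6  67.4  36.5]
small_parcel 0.65 [ 698.2 -148.5    2.2]
scanner 0.58 [ 4.435e+02  4.850e+02 -1.000e-01]
```

View pics/s19.png

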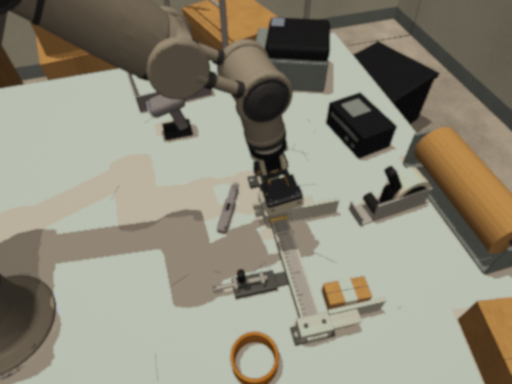

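```bash
python3 -c "
from plant import *
print(close_job())"
```

```text
the job is handed in; nothing more can be done
None
```

The calliper is set and handed in at about 32 s, with leg and lever still squeezed together in the gripper. `close_job` reports no verdict.

- **Bolt:** I gripped the knob and pulled it back, then pushed it from behind with closed fingers. It did not move any further, and it now sits about 118 mm from the beam's middle line, as expected at its stop. One check disagreed: pixel shifts between pictures gave only 26–27 mm of travel instead of 30 mm. I trusted the hard stop and the position over that.
- **Leg:** I pushed it along by the post and closed the lever in steps, moving the arm each time to hold the face on the line. The leg slid about 2 mm back at one step, with the lever about 6 mm short of closed, and I pushed it back before the last squeeze. The last picture shows the tape's near half and about half of the black line in front of the face. I estimate the face is on the line to within 1 mm; the network's points for face and line are too coarse (about 4 mm) to confirm this.
- **Lever:** the finger opening is 33.4–33.9 mm, and post and closed lever measure 34 mm together. It stayed that way for another second before I handed in.
- **Other things:** the carton, tape roll and scanner are where they were by the network. The knife shows unmoved in the picture, but the network's last answer for it was a false hit.
- **Tool tilt and contacts:** the pull and push on the bolt tilted the tool by about 10°, which I could not correct but which did not affect the grasp. The fingertips also touched a bolt strap once, at about 8 N.

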